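Lift the lubricant can over the bottle rack's rail and close up the row

ROBOT

A 7-joint arm with a two-finger parallel gripper is mounted at the origin on a cart in front of the work surface, level with it; the furniture and walls round the work are solid. World frame = base frame: x ahead of the robot, y to its left, z up, the work surface at z = 0. Lengths are in m, angles in degrees, forces in N, time in s.
With the tool pointing down it reaches from about 0.425 to 0.875 m from the base axis. Payload 4.7 kg.
Tool frame: the origin (TCP) lies at the very end of the fingers, on their centre line; the grasp point (between the pads) lies 19 mm behind it; z points along the fingers, y is the line along which they close (so a half turn about z gives the same grasp; the last joint's range is limited). The gripper opens to 87 mm and grips with 3 to 60 N. Pads are 19 mm wide; open, the fingers measure 117 mm over their backs; the gripper's body (75 mm by 190 mm) begins 51 mm behind the grasp point.
Start: joints at [77.584, 18.392, -4.016, 83.108, 1.295, 78.541, -3.26], TCP at [0.149, -0.633, 0.223] pointing down, gripper open.
Joint ranges: [-163.93, 163.93], [-17.29, 119.83], [-79.2, 71.16], [3.27, 140.29], [-89.18, 269.18], [5.43, 117.66], [-154.24, 154.24]. Speed limits (degrees/s): [147.25, 147.25, 180, 180, 180, 180, 180].

INTERFACE

Orientations are given as [roll, pitch, yaw] about the fixed x, y, z axes, in that order (R = Rz(yaw) Ry(pitch) Rx(roll)).
In Python, from cell import get_obs, read_camera, sign_off, silhouettes gives the robot as it stands.
- The arm moves only by the tool play_rows, never from a script. Its argument "steps" is a list that holds one entry, the list of rows, each a list of 7 numbers: the shift along the tool's x, y, z in m, then the turn, a rotation vector about the tool's x, y, z in rad, then the finger opening in m, from 0 to 0.087. A call has 1 to 12 rows; each row shifts and turns the commanded pose from where the row before left it, along the tool's axes as they then stand; what a row does not reach is not made up. A row lasts 1/10 s, in which the tool goes at most 50 mm and 8.59 degrees, less where a joint would pass 70% of its speed; a pose out of reach is approached as far as the arm can. A call is refused whole if a number of a shift passes 0.05 or a number of a turn 0.15, either way. A call with a gripper value outside its range is refused whole. The fingers move at their own pace and stop on an object; "force" is the grip in N (left out, the last holds). Time passes only in rows, so rows that do not move let the fingers close. It gives the time, the measured TCP pose, the force, the opening and the grip force at its end, in the units of the state.
- get_obs(): the state, without advancing time (a new reading comes with each control period).
- read_camera(name): name is "scene" or "top"; returns a dict with "frame" (480x640x3 uint8, red, green, blue), "intrinsics" (3x3 intrinsics, pixels), "k1" (the pictures are not rectified: a ray, as slopes to the right and down, at radius r is drawn at 1 + k1 r^2 times it, then the intrinsics apply), "view" (4x4, takes a point from world to camera coordinates). Camera axes: x right, y up, looking along -z (the intrinsics and any distortion apply to the point x, -y, -z); pixel columns grow to the right and rows downward; lengths in m; the calibration is good to about 2 mm. A picture is of the moment at which its call begins. There is no depth.
- sign_off(): hands the job in; it is judged then, once.
Trained networks look in the newest picture that a camera, given by its name, has taken for a name from the list of things; names that differ only in an ending like _2 or _b are one class to them, and where a whole thing is asked for, a point or a joint stands for the part that bears it (a point fixed in the world has none). Each returns a list of dicts, best first, with "p" (0 to 1); they miss things now and then, are a little off and sometimes report something else, mostly with a low value. They report only what shows in the picture. A call takes as long as a camera call. They do not tell look-alikes from the thing itself.
- silhouettes(camera, name): "pixels" (480x640 bool, what is visible of it) and "extent" ([left, top, right, bottom] in pixels, round what is visible of it).
The state is a dict: "time_s": time; "qpos": joint angles; "joint_velocities": joint speeds; "effort": joint torques, N m; "tool_pos": TCP position; "tool_rot": TCP orientation; "force": force on the tool from outside, world axes, zero at the start; "wrist_torque": the same for the moment, N m; "grip_width": finger opening in m; "grasp_force": force on a finger pad.
Only numpy, scipy, OpenCV 4.12 (cv2) and the standard library are available. Lean on these libraries where they do the work, as an engineer would, in place of code of your own. Each camera call takes 0.05 s, during which the arm holds its last target. There are 200 camera calls.

TASK

Take the lubricant spray can with the yellow cap out of the blue bottle rack: lift it straight up over the front rail, bring it forward and set it down gently, upright, in the steel drip tray. Then slide the rack's divider by its orange grip along its bar until the two bottles left are pushed together snug against the fixed end of the rack with no play, both still upright in the rack. Leave everything else on the bench where it is.

Things in the scene. Friction and masses are not known exactly. Their poses are not given: they have to be found in the camera images.
- rack: Blue steel bottle rack, 92 x 420 x 131 mm, fixed. Origin: centre of its underside, z up, y along the row, -x its open front (to the robot). Floor top at z 20 mm; end panels' inner faces at y -200 and +200 mm, 92 mm high in front, 131 behind. Rear panel at x 36 mm, 81 mm high. Three bottles stand in a loose row, in any order, at y about -55, 45 and 145 mm, x about 0.
- rack_rail (a point): Top of the front retaining rail, mid-length: the upper of two 8 mm steel rods across the rack's front, at rack x = -38 mm, z = 79 mm (59 mm above the rack's floor).
- rack_end (a point): Foot of the inner face of the rack's fixed end panel, at rack y = +200 mm, on the rack's floor (z = 20 mm): the end that the row is closed up against, away from the divider.
- divider (a joint): Slide of the divider, m; grows to the rack's +y (fixed end). Range 0 to 0.300, starts at 0 to 0.030, held by about 2 N of friction. Its bottle-side face is at rack y = -150 mm + value. Snug at about 0.210 (jug 84 + glue bottle 56 mm). Upright aluminium plate, 62 mm deep, 150 high, 2 mm above the floor: it pushes standing bottles without tipping them. Runs on a rear bar at rack x 40, z 112 mm.
- divider_grip (a point): Point on the centre line of the divider's orange moulded grip, 200 mm above the bench. The grip measures 24 mm along the rack's x and 42 mm along its y, from 173 to 215 mm above the bench; the point lies 28 mm towards the rack's -y from the plate's bottle-side face. Pinch it across x from above.
- spray_can: White aerosol lubricant can, 197 mm tall, body 54 mm across up to 152 mm, yellow cap 41 mm across from 153 to 197 mm (fixed to the can: it can be carried by it). Origin: centre of its underside, z up along the can. 0.25 to 0.4 kg.
- glue_jug: White plastic glue bottle with red cap, 58 mm (its x) x 85 mm (its y, along the row) x 210 mm tall; cap 38 mm across above 185 mm. Origin: centre of its underside, z up. About 0.35 kg. Stays in the rack.
- wood_glue: Amber plastic glue bottle with red cap, 42 mm (its x) x 56 mm (its y, along the row) x 160 mm tall. Origin: centre of its underside, z up. About 0.22 kg. Stays in the rack.
- drip_tray: Shallow steel drip tray, 120 mm (x) x 170 mm (y), rim 17 mm high, fixed on the bench in front of the rack. Origin: centre of its underside, z up; inner floor 114 x 164 mm, its top 3 mm above the origin.
- tape_measure: Yellow tape measure 41 x 86 x 66 mm, loose on the bench, not to be moved. Origin: centre of its underside.
- pliers: Pliers with blue handles, 64 x 194 x 16 mm, loose on the bench, not to be moved. Origin: centre of the underside.
Mind the look-alikes: they are no part of the job. Of the things that look like the glue_jug, the smallest one is meant.

How it is judged:
By the outcome, as a careful person would: the job done as asked, in the order asked, and still so for the second after the job is handed in, with the robot touching nothing.
It also fails if it takes over 54 s, if anything falls off the work surface, if the arm or the gripper's body presses on something with over 40 N, if the wrist force passes 120 N, or if a joint passes its speed limit or range.

## Working session

There is one attempt and no reset: what is moved stays moved. The work goes in short steps, Python scripts to look and compute and a tool call to move; the robot and the scene stay as the last step left them, time stands still between calls to the robot, and variables do not carry over. Pictures are saved under pics/ and viewed, at most 10 in all, crops included, and the job is handed in when it is done.

Besides the shell and the picture viewer there is one more tool, called after "Call:" as name(argument=value, ...), one argument or row to a line, values as JSON. play_rows: Moves the arm, as the interface text tells. Its arguments: {"type":"object","properties":{"steps":{"type":"array","items":{"type":"array","items":{"type":"array","items":{"type":"number"}}}},"force":{"type":"number"}},"required":["steps"]}

```bash
mkdir -p pics; cat > h.py <<'E'
import numpy as np, cv2
from cell import get_obs, read_camera, sign_off, silhouettes
def save(n,f): cv2.imwrite('pics/'+n, cv2.cvtColor(f,cv2.COLOR_RGB2BGR))
E
python3 - <<'E'
from h import *
import pickle
d={}
for c in('scene','top'):
    r=read_camera(c); d[c]={k:r[k] for k in r}
    save(c+'0.png',r['frame']); print(c,r['intrinsics'].tolist() if hasattr(r['intrinsics'],'tolist') else r['intrinsics'],r['k1'],np.round(r['view'],4).tolist())
    for n in('rack','divider','divider_grip','spray_can','glue_jug','wood_glue','drip_tray','tape_measure','pliers'):
        print(n,[(round(s['p'],2),np.round(s['extent']).tolist()) for s in silhouettes(c,n)])
pickle.dump(d,open('cam.pkl','wb'))
print(get_obs())
E
```

```text
scene [[622.8206168120156, 0.0, 312.75167349705436], [0.0, 622.8206168120156, 236.74290769284914], [0.0, 0.0, 1.0]] -0.16636338735816178 [[-0.65, -0.7598, 0.0155, 0.4573], [0.4991, -0.4114, 0.7626, -0.3201], [-0.5731, 0.5034, 0.6466, -1.3828], [0.0, 0.0, 0.0, 1.0]]
rack [(0.57, [277.0, 143.0, 403.0, 263.0])]
divider [(0.73, [367.0, 144.0, 398.0, 212.0])]
divider_grip [(0.77, [365.0, 147.0, 399.0, 207.0])]
spray_can [(0.63, [288.0, 190.0, 316.0, 246.0])]
glue_jug [(0.62, [224.0, 198.0, 267.0, 303.0]), (0.59, [315.0, 172.0, 349.0, 241.0]), (0.57, [289.0, 227.0, 344.0, 334.0])]
wood_glue [(0.8, [347.0, 172.0, 367.0, 222.0]), (0.35, [276.0, 148.0, 405.0, 260.0])]
drip_tray [(0.81, [353.0, 246.0, 427.0, 300.0])]
tape_measure [(0.93, [253.0, 325.0, 279.0, 359.0])]
pliers [(0.91, [199.0, 290.0, 227.0, 357.0])]
top [[541.6422205401611, 0.0, 329.6199351090857], [0.0, 541.6422205401611, 238.2332297161257], [0.0, 0.0, 1.0]] -0.14388032812466026 [[0.2915, -0.9566, 0.0016, -0.0155], [0.8649, 0.2643, 0.4269, -0.5665], [-0.4087, -0.1231, 0.9043, -1.1265], [0.0, 0.0, 0.0, 1.0]]
rack [(0.55, [330.0, 
[... 534 characters left out ...]
s': 1.0, 'qpos': array([77.58408542, 18.39153892, -4.01617319, 83.10664502,  1.29384867,
       78.53962474, -3.25933215]), 'joint_velocities': array([ 0.07734463, -0.00647814, -0.02021439,  0.0621946 ,  0.00448268,
        0.06909451, -0.00083954]), 'effort': array([-9.27102269e-05, -4.91104996e+01, -4.03303653e-01, -3.12775970e+01,
       -6.38478901e-02,  3.35680973e-02,  5.78781865e-06]), 'tool_pos': array([ 0.14867892, -0.63280444,  0.22259885]), 'tool_rot': array([1.79992743e+02, 1.46596424e-03, 1.32251992e+01]), 'force': array([-0.27451497, -0.06362011, -0.8219928 ]), 'wrist_torque': array([-0.04001916, -0.01176527,  0.01348226]), 'grasp_force': 0.0, 'grip_width': 0.08689558113245491}
```

View pictures.

View pics/scene0.png

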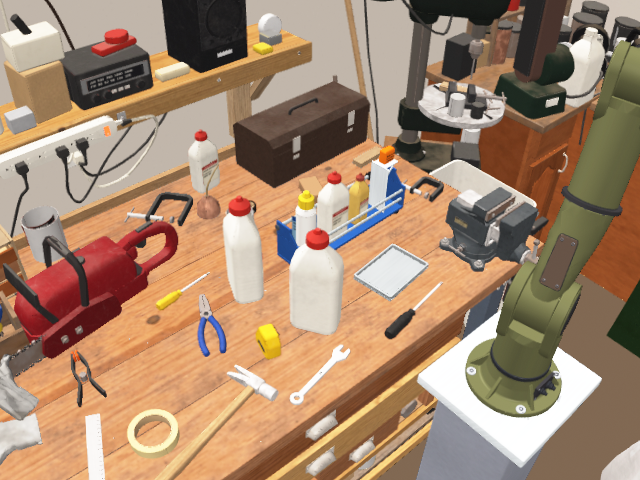

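View pics/top0.png

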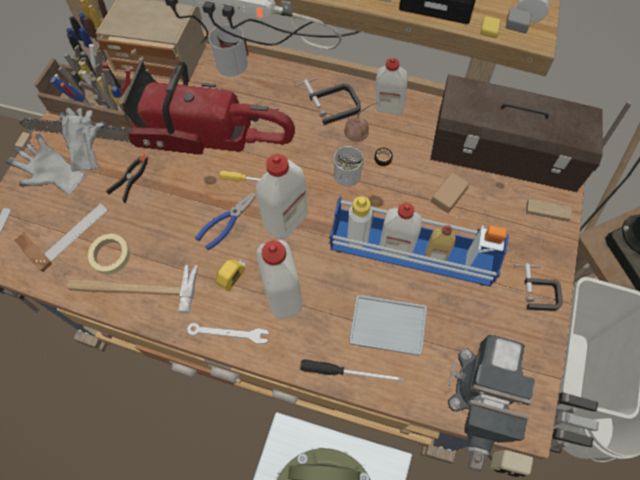

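The pictures show the can with the yellow cap at scene (305,220) and top (360,220), in the left end of the rack. To its right come the jug (333,205)/(403,228), the wood glue (358,197)/(440,243) and the divider with its orange grip (386,155)/(494,236). The tray is at (390,272)/(389,325).

Possible mix-ups:
- **Can:** only the white red-capped bottles come close, at top (282,195), (280,280) and (391,85), plus the jug at (403,228). The yellow-capped one at (360,220) is the choice.
- **Jug:** the smallest is the one in the rack. The big ones at (282,195) and (280,280) are obstacles.

```bash
python3 - <<'E'
from h import *
import pickle
d=pickle.load(open('cam.pkl','rb'))
a=d['scene']['frame'][140:305,270:435]; b=d['top']['frame'][190:360,325:515]
A=cv2.resize(a,None,fx=3.6,fy=3.6,interpolation=cv2.INTER_CUBIC); B=cv2.resize(b,None,fx=4,fy=3.5,interpolation=cv2.INTER_CUBIC)
B=cv2.resize(b,None,fx=4,fy=4,interpolation=cv2.INTER_CUBIC)[:600]
def grid(I,x0,y0,s):
    for x in range((x0//20+1)*20,x0+I.shape[1]//int(s),20):
        cv2.putText(I,str(x),(int((x-x0)*s),10),0,.35,(255,0,0),1); cv2.line(I,(int((x-x0)*s),12),(int((x-x0)*s),18),(255,0,0),1)
    for y in range((y0//20+1)*20,y0+int(I.shape[0]/s),20):
        cv2.putText(I,str(y),(0,int((y-y0)*s)),0,.35,(255,0,0),1)
    return I
save('cs.png',grid(A,270,140,3.6)); save('ct.png',grid(B,325,190,4))
E
```

```text
(no output)
```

View pics/cs.png

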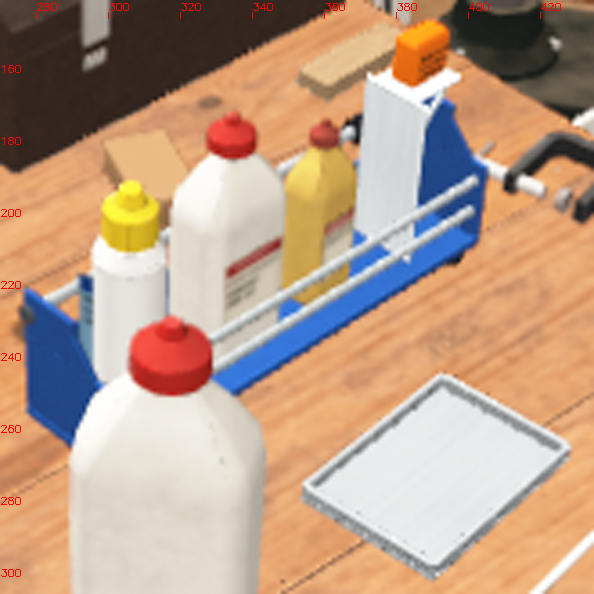

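View pics/ct.png

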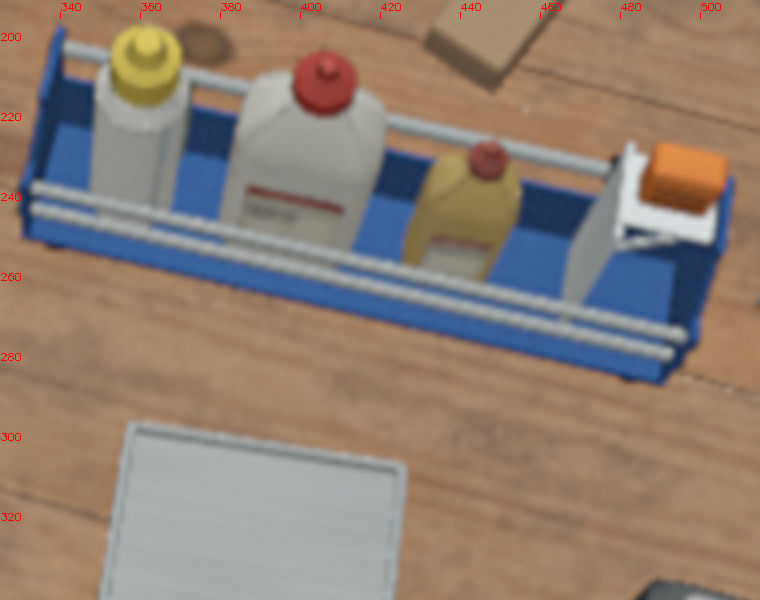

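```bash
cat >> h.py <<'E'
import pickle
from scipy.optimize import least_squares
def proj(c,P):
    P=np.atleast_2d(P).astype(float); V=np.array(c['view']); q=P@V[:3,:3].T+V[:3,3]
    x=q[:,0]/-q[:,2]; y=-q[:,1]/-q[:,2]; f=1+c['k1']*(x*x+y*y); K=np.array(c['intrinsics'])
    return np.stack([K[0,0]*x*f+K[0,2],K[1,1]*y*f+K[1,2]],1)
def cams(): return pickle.load(open('cam.pkl','rb'))
def tri(d,s,t):
    r=least_squares(lambda X:np.r_[proj(d['scene'],X)[0]-s,proj(d['top'],X)[0]-t],[.6,0,.1]); return r.x,np.sqrt(np.mean(r.fun**2))
def onplane(c,p,z):
    return least_squares(lambda X:proj(c,[X[0],X[1],z])[0]-p,[.6,0]).x
def w(p,R): # rack-frame points -> world
    x,y,z,a=p; R=np.atleast_2d(R); c,s=np.cos(a),np.sin(a)
    return np.stack([x+c*R[:,0]-s*R[:,1],y+s*R[:,0]+c*R[:,1],z+R[:,2]],1)
E
python3 - <<'E'
from h import *
d=cams(); S=lambda u,v:np.array([270+u/3.6,140+v/3.6]); T=lambda u,v:np.array([325+u/4,190+v/4])
def hsv(c,box,lo,hi):
    l,t,r,b=box; h=cv2.cvtColor(d[c]['frame'][t:b,l:r],cv2.COLOR_RGB2HSV); m=cv2.inRange(h,lo,hi)
    n,L,st,ce=cv2.connectedComponentsWithStats(m); i=1+np.argmax(st[1:,4]); x,y,w_,h_,A=st[i]; return ce[i]+[l,t],[x+l,y+t,x+l+w_,y+t+h_],A
for n,bs,bt,lo,hi in[('cap',(290,185,320,212),(345,190,380,220),(22,140,90),(35,255,255)),('jugcap',(320,165,345,190),(390,195,420,222),(0,120,60),(6,255,255)),
  ('gluecap',(350,170,368,185),(438,222,456,238),(0,100,60),(8,255,255)),('grip',(375,140,400,166),(480,220,510,246),(8,160,120),(18,255,255))]:
    s=hsv('scene',bs,lo,hi); t=hsv('top',bt,lo,hi); print(n,s[1:],t[1:],np.round(tri(d,s[0],t[0]),4) if 0 else (np.round(tri(d,s[0],t[0])[0],4),round(tri(d,s[0],t[0])[1],2)))
print('captip',tri(d,S(131,185),T(148,42)));
tr=[tri(d,S(443,378),T(132,424)),tri(d,S(568,448),T(404,466))]; print('tray back L,R',tr)
for s in [(435,575),(568,448),(443,378),(304,492)]: print(onplane(d['scene'],S(*s),.017))
for t in [(351,344),(424,354),(358,296),(426,306.5)]: print(onplane(d['top'],t,.017))
obs=[('top',T(33,188),(-.038,.207,.075)),('top',T(686,335),(-.038,-.207,.075)),('top',T(663,383),(-.046,-.21,0)),('top',T(22,238),(-.046,.21,0)),('scene',S(478,180),(-.038,-.207,.075)),('scene',S(475,208),(-.038,-.207,.05)),('top',T(62,28),(.046,.21,.131)),('scene',S(25,290),(.046,.21,.131))]
for sub in(obs,obs[:5]):
  r=least_squares(lambda p:np.concatenate([proj(d[c],w(p,R))[0]-q for c,q,R in sub]),[.65,0,0,0]); print('rack',r.x,np.degrees(r.x[3]),np.round(r.fun,1))
E
```

```text
cap ([np.int32(298), np.int32(190), np.int32(314), np.int32(210)], np.int32(253)) ([np.int32(353), np.int32(197), np.int32(371), np.int32(216)], np.int32(225)) (array([0.6171, 0.0986, 0.1871]), np.float64(0.67))
jugcap ([np.int32(327), np.int32(171), np.int32(341), np.int32(184)], np.int32(141)) ([np.int32(399), np.int32(203), np.int32(414), np.int32(219)], np.int32(194)) (array([ 0.6245, -0.0011,  0.2096]), np.float64(0.32))
gluecap ([np.int32(356), np.int32(173), np.int32(364), np.int32(181)], np.int32(48)) ([np.int32(443), np.int32(226), np.int32(452), np.int32(235)], np.int32(64)) (array([ 0.6287, -0.1023,  0.1644]), np.float64(0.41))
grip ([np.int32(379), np.int32(145), np.int32(395), np.int32(164)], np.int32(194)) ([np.int32(486), np.int32(226), np.int32(507), np.int32(240)], np.int32(215)) (array([ 0.6368, -0.2081,  0.1919]), np.float64(0.41))
captip (array([0.61699265, 0.09753699, 0.21522293]), np.float64(0.44412639901680034))
tray back L,R [(array([0.39697568, 0.04016727, 0.17101023]), np.float64(6.424566874968594)), (array([ 0.45123616, -0.12924812, -0.00642555]), np.float64(15.090877656113419))]
[0.34429484 0.05198373]
[ 0.37128814 -0.11737223]
[ 0.48545808 -0.10265305]
[0.46260335 0.06493429]
[0.34924135 0.03803635]
[ 0.37499819 -0.13181661]
[0.46819399 0.05466318]
[ 0.48982947 -0.10998426]
rack [ 0.63113604 -0.05043203 -0.01116023  0.05134957] 2.942113727777447 [-0.9 -0.9  2.9  0.   1.   2.1 -0.2  1.6 -0.4  0.2 -0.5 -0.8 -0.8 -1.5
 -1.7  1.7]
rack [ 0.63326    -0.04899172 -0.01353058  0.05079215] 2.9101757502242087 [-1.2 -1.5  2.1 -0.5  0.3  1.5 -0.5  1.1 -1.3  0.7]
```

```bash
python3 - <<'E'
from h import *
d=cams()
Q={}
for c in('scene','top'):
    m=silhouettes(c,'drip_tray')[0]['pixels'].astype(np.uint8)
    cn=max(cv2.findContours(m,cv2.RETR_EXTERNAL,cv2.CHAIN_APPROX_NONE)[0],key=cv2.contourArea)
    h=cv2.convexHull(cn); e=1
    while len(a:=cv2.approxPolyDP(h,e,True))>4: e+=.5
    Q[c]=a[:,0].astype(float); print(c,Q[c].tolist(),m.sum())
    # fit pose of tray rim rectangle
def rect(p,z): return w([p[0],p[1],z,p[2]],[(sx*.06,sy*.085,0) for sx,sy in((-1,-1),(-1,1),(1,1),(1,-1))])
def res(p,cs):
    o=[]
    for c in cs:
        P=proj(d[c],rect(p,.017)); o+=[ (P[np.argmin(((P-q)**2).sum(1))]-q) for q in Q[c]]
    return np.concatenate(o)
for cs in(['scene'],['top'],['scene','top']):
    r=least_squares(res,[.415,-.035,.15],args=(cs,)); print(cs,np.round(r.x,4),np.degrees(r.x[2]),np.round(r.fun,1))
# triangulate corners
P=[proj(d[c],rect(r.x,.017)) for c in('scene','top')]
for i in range(4):
    s,t=[Q[c][np.argmin(((Q[c]-p[i])**2).sum(1))] for c,p in zip(('scene','top'),P)]
    x,e=tri(d,s,t); print(np.round(x,4),round(e,2))
E
```

```text
scene [[396.0, 245.0], [426.0, 267.0], [389.0, 300.0], [355.0, 275.0]] 2261
top [[357.0, 298.0], [423.0, 306.0], [420.0, 353.0], [351.0, 343.0]] 3534
['scene'] [ 0.4153 -0.025   0.0806] 4.61809947075549 [-1.4  0.3  3.6 -0.3 -0.2 -0.7 -1.9  0.4]
['top'] [ 0.4197 -0.0326  0.1563] 8.955094888438449 [-1.7 -1.8  2.1 -0.7  1.4  0.8 -1.9  1.3]
['scene', 'top'] [ 0.4187 -0.0304  0.1257] 7.200238056828412 [-2.7 -1.3  3.4 -3.1  2.2 -2.2 -0.9  0.1 -1.8 -2.5  1.8  0.6 -0.5  2.
 -3.5  0.3]
[ 0.3801 -0.1241 -0.0026] 0.0
[ 0.358   0.0399 -0.0039] 0.36
[0.4658 0.0566 0.0137] 0.66
[ 0.483  -0.1039  0.0217] 1.38
```

Call:
play_rows(
  steps=[
    [[0,0,-0.014,0,0,-0.14,0.087],[0,0,-0.014,0,0,-0.14,0.087],[0,0,-0.014,0,0,-0.14,0.087],[0,0,-0.014,0,0,-0.14,0.087],[0,0,-0.014,0,0,-0.14,0.087],[0,0,-0.014,0,0,-0.14,0.087],[0,0,-0.014,0,0,-0.14,0.087],[0,0,-0.014,0,0,-0.14,0.087],[0,0,-0.014,0,0,-0.14,0.087],[0,0,-0.014,0,0,-0.136,0.087],[0,0,0,0,0,0,0.087]],
  ],
)

```text
time_s: 2.2
tool_pos: [0.1489, -0.6335, 0.3649]
tool_rot: [179.9, 0.2, 93.2]
force: [0.2, 0.1, 0.3]
grip_width: 0.0869
grasp_force: 0.0
```

Call:
play_rows(
  steps=[
    [[0.02,0.014,0,0,0,0,0.087],[0.039,0.028,0,0,0,0,0.087],[0.039,0.028,0,0,0,0,0.087],[0.039,0.028,0,0,0,0,0.087],[0.039,0.028,0,0,0,0,0.087],[0.039,0.028,0,0,0,0,0.087],[0.039,0.028,0,0,0,0,0.087],[0.039,0.028,0,0,0,0,0.087],[0.039,0.028,0,0,0,0,0.087],[0.039,0.028,0,0,0,0,0.087],[0.039,0.028,0,0,0,0,0.087],[0.039,0.028,0,0,0,0,0.087]],
  ],
)

```text
time_s: 3.4
tool_pos: [0.4455, -0.1646, 0.362]
tool_rot: [-180.0, 0.0, 93.0]
force: [1.0, -0.5, -0.8]
grip_width: 0.0869
grasp_force: 0.0
```

Call:
play_rows(
  steps=[
    [[0.039,0.028,0,0,0,0,0.087],[0.039,0.028,0,0,0,0,0.087],[0.039,0.028,0,0,0,0,0.087],[0.039,0.028,0,0,0,0,0.087],[0.039,0.028,0,0,0,0,0.087],[0.039,0.028,0,0,0,0,0.087],[0.02,0.018,0,0,0,0,0.087],[0,0,0.02,0,0,0,0.087],[0,0,0.04,0,0,0,0.087],[0,0,0.025,0,0,0,0.087],[0,0,0,0,0,0,0.087]],
  ],
)

```text
time_s: 4.5
tool_pos: [0.6143, 0.0965, 0.2727]
tool_rot: [-179.6, 0.1, 93.1]
force: [-0.5, -0.9, 0.3]
grip_width: 0.0872
grasp_force: 0.0
```

```bash
python3 - <<'E'
from h import *
o=get_obs(); print(o['tool_pos'],o['tool_rot'],o['qpos'],o['force'])
d={c:read_camera(c) for c in('scene','top')}
a=d['scene']['frame'][90:250,260:420]; b=d['top']['frame'][110:270,320:480]
t=o['tool_pos']
for c in d:
    f=d[c]['frame'].copy(); p=proj(d[c],[t,t+[0,0,.019],t-[0,0,.06]]); print(c,p.round(1).tolist())
I=[]
for c,(x0,y0) in(('scene',(250,90)),('top',(310,100))):
    f=cv2.resize(d[c]['frame'][y0:y0+160,x0:x0+133],None,fx=3,fy=3,interpolation=cv2.INTER_CUBIC)
    for q,col in zip(proj(d[c],[t,t-[0,0,t[2]-.217]]),((255,0,255),(0,255,0))): cv2.circle(f,tuple(int(v) for v in (q-[x0,y0])*3),3,col,-1)
    I.append(f)
save('pre.png',np.hstack(I))
E
```

```text
[0.61428386 0.09646951 0.27272336] [-1.79553588e+02  7.66769871e-02  9.30582578e+01] [ 30.27505294  22.46807222 -55.30985839  81.11854654  18.2741308
  86.30198456 -21.19981945] [-0.47899759 -0.94696834  0.28863363]
scene [[308.2, 173.0], [308.3, 166.5], [307.9, 192.9]]
top [[363.6, 187.8], [364.1, 183.1], [362.0, 201.6]]
```

View pics/pre.png

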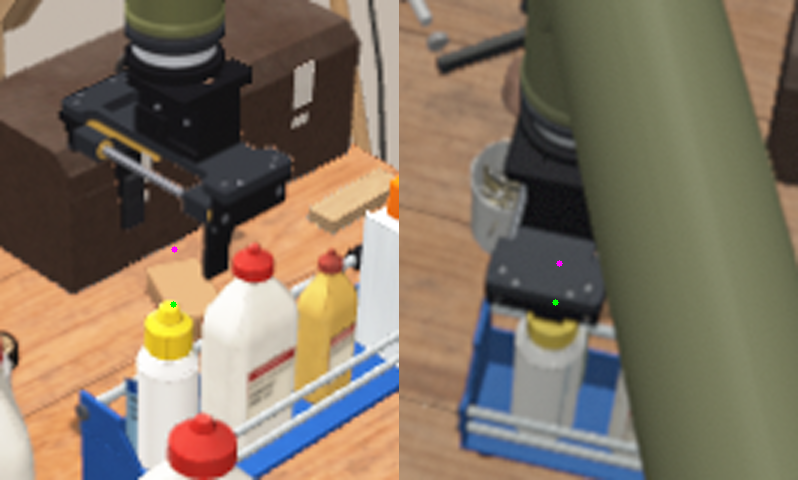

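The picture shows the projected TCP (crop 174,250) midway between the fingertips (133,225) and (215,272), and the green point lands within 1 px of the cap tip (170,304). So the calibration holds, and I can descend with a 3 mm correction.

Call:
play_rows(
  steps=[
    [[0.0015,0.003,0.02,0,0,0,0.087],[0,0,0.03,0,0,0,0.087],[0,0,0.02,0,0,0,0.087],[0,0,0.015,0,0,0,0.087],[0,0,0.01,0,0,0,0.087],[0,0,0.002,0,0,0,0.087],[0,0,0,0,0,0,0.087],[0,0,0,0,0,0,0.087]],
  ],
)

```text
time_s: 5.4
tool_pos: [0.6201, 0.0995, 0.1817]
tool_rot: [179.9, -0.0, 93.2]
force: [-0.7, 0.3, 0.2]
grip_width: 0.0873
grasp_force: 0.0
```

Call:
play_rows(
  steps=[
    [[0,0,0,0,0,0,0.055],[0,0,0,0,0,0,0.046],[0,0,0,0,0,0,0.043],[0,0,0,0,0,0,0.03],[0,0,0,0,0,0,0.03],[0,0,0,0,0,0,0.03],[0,0,0,0,0,0,0.03],[0,0,0,0,0,0,0.03]],
  ],
  force=22,
)

```text
time_s: 6.2
tool_pos: [0.619, 0.0993, 0.1804]
tool_rot: [-179.9, 0.0, 93.2]
force: [-1.1, -0.1, 0.1]
grip_width: 0.0404
grasp_force: 21.9
```

Call:
play_rows(
  steps=[
    [[0,0,-0.004,0,0,0,0.03],[0,0,-0.008,0,0,0,0.03],[0,0,-0.014,0,0,0,0.03],[0,0,-0.018,0,0,0,0.03],[0,0,-0.018,0,0,0,0.03],[0,0,-0.018,0,0,0,0.03],[0,0,-0.014,0,0,0,0.03],[0,0,-0.006,0,0,0,0.03],[0,0,0,0,0,0,0.03],[0,0,0,0,0,0,0.03]],
  ],
)

```text
time_s: 7.2
tool_pos: [0.6191, 0.0991, 0.2799]
tool_rot: [-179.9, 0.0, 93.2]
force: [-0.1, 0.5, -3.2]
grip_width: 0.0404
grasp_force: 21.9
```

Call:
play_rows(
  steps=[
    [[0,-0.006,0,0,0,0,0.03],[0,-0.014,0,0,0,0,0.03],[0,-0.02,0,0,0,0,0.03],[0,-0.02,0,0,0,0,0.03],[0,-0.02,0,0,0,0,0.03],[0,-0.02,0,0,0,0,0.03],[-0.006,-0.018,0,0,0,0,0.03],[-0.012,-0.014,0,0,0,0,0.03],[-0.018,-0.014,0,0,0,0,0.03],[-0.02,-0.014,0,0,0,0,0.03],[-0.02,-0.012,0,0,0,0,0.03],[-0.02,-0.01,0,0,0,0,0.03]],
  ],
)

```text
time_s: 8.4
tool_pos: [0.4416, -0.0073, 0.2798]
tool_rot: [-179.9, 0.1, 93.2]
force: [1.0, -0.2, -3.9]
grip_width: 0.0406
grasp_force: 21.9
```

Call:
play_rows(
  steps=[
    [[-0.02,-0.006,0,0,0,0,0.03],[-0.016,-0.003,0,0,0,0,0.03],[-0.01,0,0.01,0,0,0,0.03],[-0.006,0,0.02,0,0,0,0.03],[0,0,0.02,0,0,0,0.03],[0,0,0.014,0,0,0,0.03],[0,0,0.006,0,0,0,0.03],[0,0,0,0,0,0,0.03],[0,0,0,0,0,0,0.03]],
  ],
)

```text
time_s: 9.3
tool_pos: [0.4375, -0.059, 0.211]
tool_rot: [180.0, 0.0, 93.2]
force: [-0.2, 0.4, -2.8]
grip_width: 0.0402
grasp_force: 21.9
```

```bash
python3 - <<'E'
from h import *
o=get_obs(); print(o['tool_pos'],o['tool_rot'],o['qpos'],o['force'])
d={c:read_camera(c) for c in('scene','top')}
t=o['tool_pos'].copy(); I=[]
B=t-[0,0,t[2]-.003]; th=np.linspace(0,6.28,40); ring=np.stack([B[0]+.027*np.cos(th),B[1]+.027*np.sin(th),0*th+.003],1)
for c,(x0,y0) in(('scene',(310,170)),('top',(320,230))):
    f=cv2.resize(d[c]['frame'][y0:y0+150,x0:x0+130],None,fx=3,fy=3,interpolation=cv2.INTER_CUBIC)
    for q in proj(d[c],ring): cv2.circle(f,tuple(int(v) for v in (q-[x0,y0])*3),1,(255,0,255),-1)
    I.append(f)
save('tray.png',np.hstack(I))
E
```

```text
[ 0.43747532 -0.05899206  0.21104267] [1.79951649e+02 1.43609965e-02 9.32420664e+01] [ 54.57749835  -7.52608371 -45.93863018 110.51962617  -5.59439859
  74.74885482  13.59992547] [-0.1717437   0.35820653 -2.79399464]
```

View pics/tray.png

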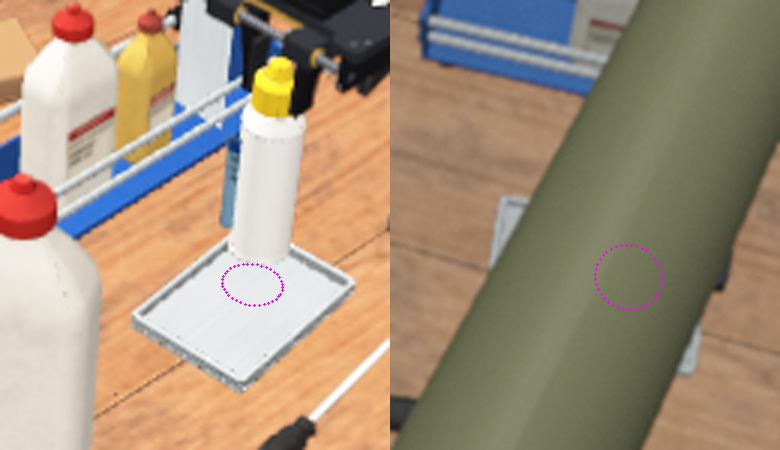

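The picture shows the can upright over the tray, with its predicted footprint ring (252,285) well inside the tray corners (135,318), (233,238), (353,286) and (243,388). Now I lower it.

Call:
play_rows(
  steps=[
    [[0,0,0.006,0,0,0,0.03],[0,0,0.012,0,0,0,0.03],[0,0,0.012,0,0,0,0.03],[0,0,0.006,0,0,0,0.03],[0,0,0.004,0,0,0,0.03],[0,0,0.002,0,0,0,0.03],[0,0,0.002,0,0,0,0.03],[0,0,0,0,0,0,0.03],[0,0,0,0,0,0,0.03]],
  ],
)

```text
time_s: 10.3
tool_pos: [0.4372, -0.0593, 0.1668]
tool_rot: [180.0, 0.0, 93.2]
force: [-0.6, 0.3, -3.3]
grip_width: 0.0402
grasp_force: 21.9
```

Call:
play_rows(
  steps=[
    [[0,0,0.001,0,0,0,0.03],[0,0,0.001,0,0,0,0.03],[0,0,0.001,0,0,0,0.03],[0,0,0,0,0,0,0.03],[0,0,0,0,0,0,0.03]],
  ],
)

```text
time_s: 10.8
tool_pos: [0.437, -0.0592, 0.1635]
tool_rot: [-180.0, 0.0, 93.2]
force: [0.6, 0.3, -3.0]
grip_width: 0.0402
grasp_force: 21.9
```

Call:
play_rows(
  steps=[
    [[0,0,0.001,0,0,0,0.03],[0,0,0,0,0,0,0.03],[0,0,0,0,0,0,0.03]],
  ],
)

```text
time_s: 11.1
tool_pos: [0.4373, -0.0594, 0.1633]
tool_rot: [180.0, 0.0, 93.2]
force: [-2.3, 0.3, 5.2]
grip_width: 0.0403
grasp_force: 21.9
```

Call:
play_rows(
  steps=[
    [[0,0,0,0,0,0,0.043],[0,0,0,0,0,0,0.048],[0,0,0,0,0,0,0.06],[0,0,0,0,0,0,0.07],[0,0,0,0,0,0,0.07],[0,0,-0.01,0,0,0,0.07],[0,0,-0.025,0,0,0,0.07],[0,0,-0.03,0,0,0,0.07],[0,0,-0.03,0,0,0,0.07],[0,0,-0.03,0,0,0,0.07],[0,0,-0.02,0,0,0,0.07],[0,0,0,0,0,0,0.07]],
  ],
)

```text
time_s: 12.3
tool_pos: [0.4387, -0.0593, 0.3111]
tool_rot: [179.7, 0.1, 93.2]
force: [0.1, -0.2, 0.1]
grip_width: 0.0699
grasp_force: 0.0
```

Call:
play_rows(
  steps=[
    [[-0.01,0.014,0,0,0,0,0.07],[-0.02,0.025,0,0,0,0,0.07],[-0.03,0.03,0,0,0,0,0.07],[-0.03,0.03,0,0,0,0,0.07],[-0.03,0.035,0,0,0,0,0.07],[-0.02,0.03,0,0,0,0,0.07],[-0.02,0.025,0.02,0,0,0,0.07],[0,0,0.03,0,0,0,0.07],[0,0,0,0,0,0,0.07],[0,0,0,0,0,0,0.07]],
  ],
)

```text
time_s: 13.3
tool_pos: [0.6341, -0.2079, 0.2572]
tool_rot: [-179.9, -0.1, 93.3]
force: [0.0, 0.7, 0.7]
grip_width: 0.0697
grasp_force: 0.0
```

```bash
python3 - <<'E'
from h import *
o=get_obs(); print(o['tool_pos'],o['tool_rot'],o['qpos'],o['force'])
d={c:read_camera(c) for c in('scene','top')}
t=o['tool_pos'].copy(); I=[]
for c,(x0,y0) in(('scene',(310,110)),('top',(320,200))):
    f=cv2.resize(d[c]['frame'][y0:y0+200,x0:x0+ (130 if c=='scene' else 200)],None,fx=3 if c=='scene' else 2,fy=3 if c=='scene' else 2,interpolation=cv2.INTER_CUBIC); k=3 if c=='scene' else 2
    f=f[:400] if k==2 else f[:400]
    for q,col in zip(proj(d[c],[t,t-[0,0,t[2]-.194]]),((255,0,255),(0,255,0))): cv2.circle(f,tuple(int(v) for v in (q-[x0,y0])*k),2,col,-1)
    I.append(f)
    h=cv2.inRange(cv2.cvtColor(d[c]['frame'],cv2.COLOR_RGB2HSV),(8,160,120),(18,255,255)); x,y,W,H=(370,135,40,40) if c=='scene' else (475,215,40,40)
    ys,xs=np.nonzero(h[y:y+H,x:x+W]); print(c,len(xs),xs.mean()+x if len(xs) else 0,ys.mean()+y if len(xs) else 0, 'proj',proj(d[c],[t[0],t[1],.192]))
save('grip.png',np.hstack(I))
E
```

```text
[ 0.63410141 -0.2078563   0.25716092] [-1.79902272e+02 -5.66441092e-02  9.32503676e+01] [ 47.24452067  25.63050812 -44.36923989  76.02175406  17.62536614
  85.3848879    7.58595892] [0.01669305 0.67971326 0.71251914]
scene 191 386.5811518324607 154.84293193717278 proj [[386.68582062 154.82285651]]
top 95 490.5578947368421 232.2421052631579 proj [[495.50893905 234.22684967]]
```

View pics/grip.png

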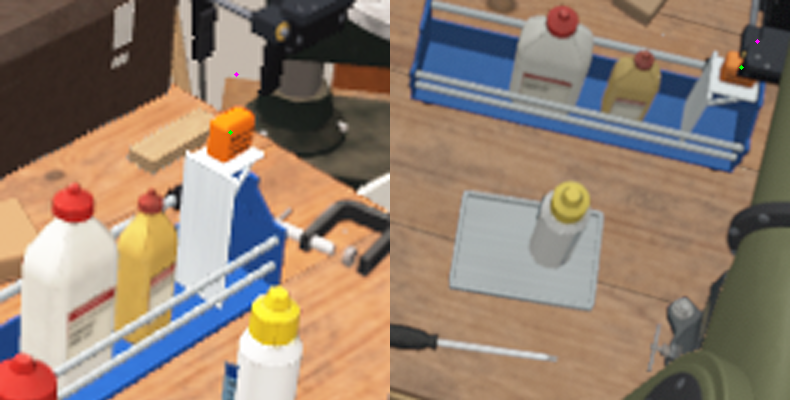

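The picture shows the can standing upright inside the tray (crop 570,225), and the green point lands on the orange grip (230,132) in the scene view. Next I descend and pinch.

Call:
play_rows(
  steps=[
    [[0,0.002,0.015,0,0,0,0.07],[0,0,0.025,0,0,0,0.07],[0,0,0.02,0,0,0,0.07],[0,0,0.01,0,0,0,0.07],[0,0,0.004,0,0,0,0.07],[0,0,0,0,0,0,0.07],[0,0,0,0,0,0,0.07]],
  ],
)

```text
time_s: 14.1
tool_pos: [0.6373, -0.2083, 0.1848]
tool_rot: [179.9, 0.0, 93.2]
force: [0.9, 0.8, 0.7]
grip_width: 0.0702
grasp_force: 0.0
```

Call:
play_rows(
  steps=[
    [[0,0,0,0,0,0,0.045],[0,0,0,0,0,0,0.03],[0,0,0,0,0,0,0.026],[0,0,0,0,0,0,0.015],[0,0,0,0,0,0,0.015],[0,0,0,0,0,0,0.015],[0,0,0,0,0,0,0.015],[0,0,0,0,0,0,0.015]],
  ],
  force=25,
)

```text
time_s: 14.9
tool_pos: [0.63, -0.209, 0.1833]
tool_rot: [-179.1, -0.0, 93.1]
force: [-18.5, 1.6, 10.6]
grip_width: 0.0242
grasp_force: 24.9
```

Call:
play_rows(
  steps=[
    [[0,-0.004,0,0,0,0,0.015],[0,-0.003,0,0,0,0,0.015],[0,0,0,0,0,0,0.015],[0,0,0,0,0,0,0.015],[0,0,0,0,0,0,0.015]],
  ],
)

```text
time_s: 15.4
tool_pos: [0.63, -0.209, 0.1834]
tool_rot: [180.0, 0.0, 93.2]
force: [1.9, -1.2, -1.7]
grip_width: 0.0241
grasp_force: 25.0
```

Call:
play_rows(
  steps=[
    [[0.002,0,0,0,0,0,0.015],[0.004,0,0,0,0,0,0.015],[0.006,0,0,0,0,0,0.015],[0.006,0,0,0,0,0,0.015],[0.006,0,0,0,0,0,0.015],[0.006,0,0,0,0,0,0.015],[0.006,0,0,0,0,0,0.015],[0.006,0,0,0,0,0,0.015],[0.004,0,0,0,0,0,0.015],[0.002,0,0,0,0,0,0.015]],
  ],
)

```text
time_s: 16.4
tool_pos: [0.6277, -0.1598, 0.1835]
tool_rot: [179.9, 0.0, 93.3]
force: [6.3, -3.4, -3.4]
grip_width: 0.0237
grasp_force: 25.0
```

Call:
play_rows(
  steps=[
    [[0.003,0.001,0,0,0,0,0.015],[0.006,0.001,0,0,0,0,0.015],[0.007,0,0,0,0,0,0.015],[0.007,0,0,0,0,0,0.015],[0.007,0.001,0,0,0,0,0.015],[0.007,0,0,0,0,0,0.015],[0.006,0,0,0,0,0,0.015],[0.005,0,0,0,0,0,0.015],[0.002,0,0,0,0,0,0.015],[0,0,0,0,0,0,0.015]],
  ],
)

```text
time_s: 17.4
tool_pos: [0.6254, -0.1097, 0.1834]
tool_rot: [-179.8, 0.0, 93.3]
force: [-4.4, -3.8, 2.2]
grip_width: 0.0237
grasp_force: 25.0
```

Call:
play_rows(
  steps=[
    [[0.003,-0.001,0,0,0,0,0.015],[0.006,0,0,0,0,0,0.015],[0.007,0,0,0,0,0,0.015],[0.007,0,0,0,0,0,0.015],[0.007,0.001,0,0,0,0,0.015],[0.007,0,0,0,0,0,0.015],[0.007,0,0,0,0,0,0.015],[0.006,0,0,0,0,0,0.015],[0.005,0,0,0,0,0,0.015],[0.003,0,0,0,0,0,0.015],[0,0,0,0,0,0,0.015]],
  ],
)

```text
time_s: 18.5
tool_pos: [0.6226, -0.0514, 0.1834]
tool_rot: [-179.8, -0.0, 93.3]
force: [-3.5, -2.2, 0.9]
grip_width: 0.0235
grasp_force: 25.0
```

```bash
python3 - <<'E'
from h import *
o=get_obs(); print(o['tool_pos'],o['force'])
d={c:read_camera(c) for c in('scene','top')}
I=[]
for c,(x0,y0) in(('scene',(265,130)),('top',(320,185))):
    W=130 if c=='scene' else 195
    k=3 if c=='scene' else 2
    I.append(cv2.resize(d[c]['frame'][y0:y0+390//k,x0:x0+W],(W*k,390),interpolation=cv2.INTER_CUBIC))
save('slide.png',np.hstack(I))
E
```

```text
[ 0.62257666 -0.05135021  0.18336853] [-3.51429149 -2.1596683   0.90300345]
```

View pics/slide.png

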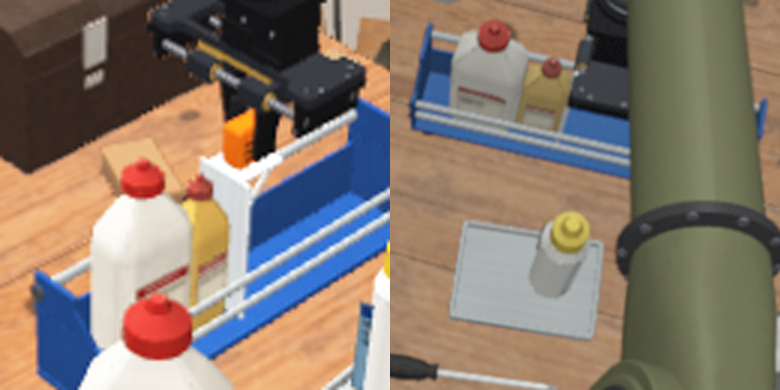

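The picture shows both bottles upright and touching each other and the divider, with a gap of roughly 30 mm between the jug (crop 140,260) and the end panel (55,320). I continue, more slowly near the end.

Call:
play_rows(
  steps=[
    [[0.003,-0.001,0,0,0,0,0.015],[0.005,0,0,0,0,0,0.015],[0.005,0,0,0,0,0,0.015],[0.005,0,0,0,0,0,0.015],[0.003,0,0,0,0,0,0.015],[0.002,0,0,0,0,0,0.015],[0,0,0,0,0,0,0.015],[0,0,0,0,0,0,0.015]],
  ],
)

```text
time_s: 19.4
tool_pos: [0.6215, -0.0291, 0.1834]
tool_rot: [-180.0, -0.1, 93.2]
force: [-1.0, -2.6, -1.2]
grip_width: 0.0238
grasp_force: 25.0
```

Call:
play_rows(
  steps=[
    [[0.002,0,0,0,0,0,0.015],[0.002,0,0,0,0,0,0.015],[0.002,0,0,0,0,0,0.015],[0.002,0,0,0,0,0,0.015],[0,0,0,0,0,0,0.015],[0,0,0,0,0,0,0.015]],
  ],
)

```text
time_s: 20.0
tool_pos: [0.6211, -0.0213, 0.1834]
tool_rot: [-180.0, -0.0, 93.2]
force: [-0.8, -2.2, -2.1]
grip_width: 0.024
grasp_force: 25.0
```

Call:
play_rows(
  steps=[
    [[0.002,0,0,0,0,0,0.015],[0.002,0,0,0,0,0,0.015],[0,0,0,0,0,0,0.015],[0,0,0,0,0,0,0.015]],
  ],
)

```text
time_s: 20.4
tool_pos: [0.621, -0.0174, 0.1834]
tool_rot: [-180.0, -0.0, 93.2]
force: [0.7, -3.4, -3.1]
grip_width: 0.0238
grasp_force: 25.0
```

Call:
play_rows(
  steps=[
    [[0.001,0,0,0,0,0,0.015],[0.001,0,0,0,0,0,0.015],[0,0,0,0,0,0,0.015],[0,0,0,0,0,0,0.015]],
  ],
)

```text
time_s: 20.8
tool_pos: [0.6209, -0.0158, 0.1834]
tool_rot: [-180.0, -0.0, 93.2]
force: [0.5, -3.8, -4.5]
grip_width: 0.0238
grasp_force: 25.0
```

Call:
play_rows(
  steps=[
    [[0.001,0,0,0,0,0,0.015],[0.001,0,0,0,0,0,0.015],[0.001,0,0,0,0,0,0.015],[0,0,0,0,0,0,0.015],[0,0,0,0,0,0,0.015]],
  ],
)

```text
time_s: 21.3
tool_pos: [0.6208, -0.0153, 0.1834]
tool_rot: [-180.0, 0.2, 93.1]
force: [-0.3, -7.9, -4.1]
grip_width: 0.0235
grasp_force: 25.0
```

Call:
play_rows(
  steps=[
    [[0.001,0,0,0,0,0,0.015],[0.001,0,0,0,0,0,0.015],[0,0,0,0,0,0,0.015],[0,0,0,0,0,0,0.015],[0,0,0,0,0,0,0.015]],
  ],
)

```text
time_s: 21.8
tool_pos: [0.6209, -0.0152, 0.1834]
tool_rot: [-180.0, 0.3, 93.0]
force: [-0.1, -10.8, -3.3]
grip_width: 0.0236
grasp_force: 25.0
```

Call:
play_rows(
  steps=[
    [[0,0,0,0,0,0,0.03],[0,0,0,0,0,0,0.045],[0,0,0,0,0,0,0.06],[0,0,0,0,0,0,0.06],[0,0,-0.01,0,0,0,0.06],[0,0,-0.03,0,0,0,0.06],[0,0,-0.04,0,0,0,0.06],[0,0,-0.04,0,0,0,0.06],[0,0,-0.03,0,0,0,0.06],[0,0,0,0,0,0,0.06]],
  ],
)

```text
time_s: 22.8
tool_pos: [0.6226, -0.0095, 0.3396]
tool_rot: [179.5, 0.0, 93.2]
force: [0.6, 0.1, -0.2]
grip_width: 0.0597
grasp_force: 0.0
```

Call:
play_rows(
  steps=[
    [[-0.02,0,0,0,0,0,0.06],[-0.04,0,0,0,0,0,0.06],[-0.045,0,0,0,0,0,0.06],[-0.045,0,0,0,0,0,0.06],[-0.045,0,0,0,0,0,0.06],[-0.045,0,0,0,0,0,0.06],[-0.03,0,0,0,0,0,0.06],[0,0,0,0,0,0,0.06]],
  ],
)

```text
time_s: 23.6
tool_pos: [0.6342, -0.2876, 0.3315]
tool_rot: [-179.9, 0.1, 92.7]
force: [0.5, -0.0, 0.1]
grip_width: 0.0599
grasp_force: 0.0
```

```bash
python3 - <<'E'
from h import *
o=get_obs(); print(o['tool_pos'],o['force'],o['time_s'])
d={c:read_camera(c) for c in('scene','top')}
I=[]
for c,(x0,y0) in(('scene',(265,145)),('top',(325,190))):
    W=170 if c=='scene' else 110
    k=3 if c=='scene' else 2.6
    I.append(cv2.resize(d[c]['frame'][y0:y0+int(480/k),x0:x0+W],(int(W*k),480),interpolation=cv2.INTER_CUBIC))
save('end.png',np.hstack(I))
E
```

```text
[ 0.63423741 -0.28761934  0.3315344 ] [ 0.5328504  -0.00541617  0.10695194] 23.6
```

View pics/end.png

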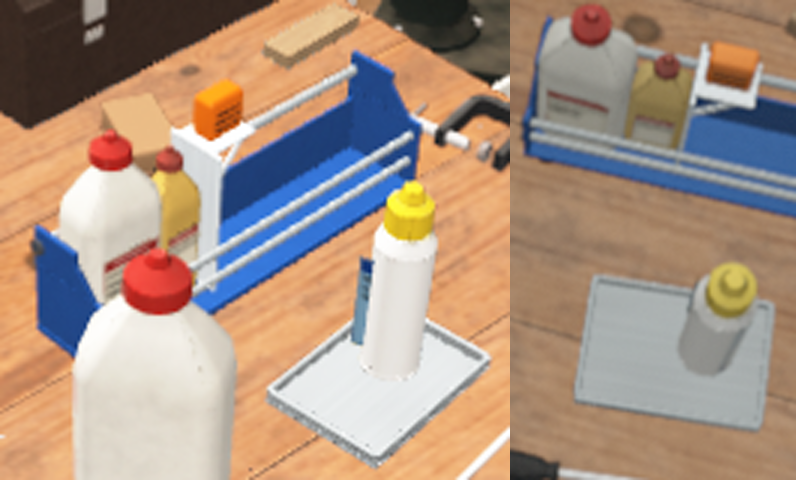

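The picture shows the can upright inside the tray (crop 400,290), and the jug (110,200) and glue bottle (175,210) upright between the end panel and the divider (205,215) with no gaps visible. The robot is clear, so I hand in.

```bash
python3 -c "from cell import sign_off; print(sign_off())"
```

```text
the job is handed in; nothing more can be done
None
```

The spray can stands upright in the drip tray, and the divider holds the two remaining bottles upright and snug against the rack's fixed end; I handed the job in at about 24 s of the 54 s allowed.

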